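Sweep the loose thumb nuts into the catch tray

ROBOT

A 6-joint arm with a two-finger parallel gripper is mounted at the origin on the work surface. World frame = base frame: x ahead of the robot, y to its left, z up, the work surface at z = 0. Lengths are in m, angles in degrees, forces in N, time in s.
With the tool pointing down it reaches from about 0.275 to 0.725 m from the base axis. Payload 5.6 kg.
Tool frame: the origin (TCP) lies midway between the tips of the shut fingers; the grasp point (between the pads) lies 19 mm behind it; z points along the fingers, y is the line along which they close (so a half turn about z gives the same grasp; the last joint's range is limited). The gripper opens to 85 mm and grips with 20 to 120 N. Pads are 22 mm wide; open, the fingers measure 114 mm over their backs; the gripper's body (76 mm by 85 mm) begins 54 mm behind the grasp point. The pads swing forward as they close: fully open they stand 13 mm farther back than shut.
Start: joints at [-50.615, 14.616, 6.199, 0, -81.583, -16.306], TCP at [0.216, -0.506, 0.231] pointing down, gripper open.
Joint ranges: [-168.99, 168.99], [-69.2, 112.95], [-62.41, 85.93], [-164.36, 98.24], [-168.68, -3.75], [-174.98, 174.98]. Speed limits (degrees/s): [147.25, 147.25, 180, 180, 180, 180].

INTERFACE

Orientations are given as a 3x3 rotation matrix whose columns are the frame's x, y, z axes.
In Python, from rig import * gives the robot as it stands. The module is installed in compiled form; this text tells all that it offers.
- The arm moves only by the tool drive_tool, never from a script. Its argument "commands" is a list that holds one entry, the list of rows, each a list of 5 numbers: the closure, from -1 (fully open) to 1 (shut), then the shift along the world's x, y, z in cm, then the turn about the world's z in rad. A call has exactly 10 rows; each row shifts and turns the commanded pose from where the row before left it; what a row does not reach is not made up. A row lasts 1/12 s, in which the tool goes at most 41.7 mm and 7.16 degrees, less where a joint would pass 70% of its speed; a pose out of reach is approached as far as the arm can. A call is refused whole if a number of a shift passes 4.17 or a number of a turn 0.125, either way. A call with a gripper value outside its range is refused whole. The fingers move at their own pace and stop on an object; "newtons" is the grip in N (left out, the last holds). Time passes only in rows, so rows that do not move let the fingers close, or fill a call up. It gives the time, the measured TCP pose, the force, the opening and the grip force at its end, in the units of the state.
- state(): the state, without advancing time (a new reading comes with each control period).
- snapshot(name): name is "scene" or "side" or "wrist"; returns the picture (384x512x3 uint8, blue, green, red); there is no depth.
- camera_info(name): a dict with "K" (3x3 intrinsics, pixels), "cam_to_world" (4x4, takes a point from camera to world coordinates). Camera axes: x right, y down, z forward; pixel columns grow to the right and rows downward; lengths in m; the calibration is good to about 2 mm. The wrist camera is an equidistant fisheye: a pixel r from the principal point sees the ray r / f radians off the axis. A picture is of the moment at which its call begins: read the wrist's pose just before it. camera_info takes no time and is no camera call; for the wrist camera it gives the pose at the moment of the call.
- sign_off(): hands the job in; it is judged then, once.
The state is a dict: "clock": time; "q": joint angles; "joint_velocities": joint speeds; "joint_torque": joint torques, N m; "ee_pos": TCP position; "eef_rot": TCP orientation; "force": force on the tool from outside, world axes, zero at the start; "moment": the same for the moment, N m; "opening": finger opening in m; "finger_force": force on a finger pad.
Only numpy, scipy, OpenCV 4.12 (cv2) and the standard library are available. Lean on these libraries where they do the work, as an engineer would, in place of code of your own. Each camera call takes 0.05 s, during which the arm holds its last target. There are 200 camera calls.

TASK

Sweep the three loose steel thumb nuts off the raised repair board, over its edge and into the open catch tray standing against one side of it, pushing them with the fingers and never picking them up. Leave the heat sink and the capacitor standing among them, and the screwdriver and the spool beside the board, where they are. All three nuts must end up lying in the tray.

Things in the scene. Friction and masses are not known exactly. Their poses are not given: they have to be found in the camera images.
- board: raised repair board fixed to the bench, 300 mm (its x) by 300 mm (its y) and 30 mm high, aluminium with a flat dark grey-green rubber top; no rim. Origin at the centre of its underside, on the bench: its top is at z = 30 mm. x points away from the robot at yaw 0, y to the left
- tray: open aluminium catch tray fixed on the bench, 160 mm (x, along the board's edge) by 90 mm (y), 27 mm high, walls and floor 3 mm thick: rim 3 mm below the board's top. It stands 2 mm from the board's left (+y) or right (-y) edge, its centre 197 mm from the board's centre, up to 25 mm either way along the edge, axes parallel to the board's. Origin at the centre of its underside
- case: closed grey plastic case with two black latches and a dark lid panel, the same size as the tray (160 by 90 by 27 mm), fixed against the other side edge of the board. Origin at the centre of its underside
- nut1_mid (a point): nut1; a loose steel thumb nut standing flat on the board: knurled round body 26 mm diameter and 11 mm high, with a 16 mm diameter collar on top to 16 mm, 45 g (31 to 63 g). Point on its axis 6 mm above its underside (so 36 mm above the bench while it stands on the board). All three nuts are alike
- nut2_mid (a point): nut2; a loose steel thumb nut standing flat on the board: knurled round body 26 mm diameter and 11 mm high, with a 16 mm diameter collar on top to 16 mm, 45 g (31 to 63 g). Point on its axis 6 mm above its underside (so 36 mm above the bench while it stands on the board). All three nuts are alike
- nut3_mid (a point): nut3; a loose steel thumb nut standing flat on the board: knurled round body 26 mm diameter and 11 mm high, with a 16 mm diameter collar on top to 16 mm, 45 g (31 to 63 g). Point on its axis 6 mm above its underside (so 36 mm above the bench while it stands on the board). All three nuts are alike
- heatsink: finned aluminium heat sink 28 by 28 mm, 20 mm high, 35 g, standing loose on the board among the nuts, any yaw. Origin at the centre of its underside
- capacitor: dark round can capacitor 25 mm diameter, 38 mm high, 30 g, standing loose on the board among the nuts. Origin at the centre of its underside
- screwdriver: screwdriver 170 mm long lying roughly along x on the bench, left of the board. Origin near its middle on the bench
- spool: steel-coloured spool 60 mm diameter, 50 mm high, standing on the bench right of the board. Origin at the centre of its underside
- nut1: the whole of nut1, 16 mm high. Origin at the centre of its underside
- nut2: the whole of nut2, 16 mm high. Origin at the centre of its underside
- nut3: the whole of nut3, 16 mm high. Origin at the centre of its underside

How it is judged (in metres and radians):
At the end, for the whole second after the job is handed in: All three nuts lie at rest inside the tray (centre within its outline and less than 26 mm above the bench), and the heat sink, capacitor, screwdriver and spool are each within 15 mm of where they started (x of nut1_mid in the frame of tray between -0.08 and 0.08 m and y of nut1_mid in the frame of tray between -0.045 and 0.045 m and height (world z) of each of nut1_mid, nut2_mid, nut3_mid below 0.026 m and linear speed of each of nut1, nut2, nut3 below 0.02 m/s and x of nut2_mid in the frame of tray between -0.08 and 0.08 m and y of nut2_mid in the frame of tray between -0.045 and 0.045 m and x of nut3_mid in the frame of tray between -0.08 and 0.08 m and y of nut3_mid in the frame of tray between -0.045 and 0.045 m and distance of each of heatsink, capacitor, screwdriver, spool from where it was at the start of the episode below 0.015 m); the robot touches nothing.
It fails at once if a nut is lifted more than 12 mm off the board's top (height (world z) of any of nut1_mid, nut2_mid, nut3_mid above 0.048 m).
It fails at once if a bystander is moved more than 15 mm (distance of any of heatsink, capacitor, screwdriver, spool from where it was at the start of the episode above 0.015 m).
It also fails if it takes over 67 s, if anything falls off the work surface, if the arm or the gripper's body presses on something with over 40 N, if the wrist force passes 120 N, or if a joint passes its speed limit or range.

## Working session

There is one attempt and no reset: what is moved stays moved. The work goes in short steps, Python scripts to look and compute and a tool call to move; the robot and the scene stay as the last step left them, time stands still between calls to the robot, and variables do not carry over. Pictures are saved under pics/ and viewed, at most 10 in all, crops included, and the job is handed in when it is done.

Besides the shell and the picture viewer there is one more tool, called as name([rows], argument=value, ...), one row to a line, values as JSON. drive_tool: Moves the arm, as the interface text tells. Its arguments: {"type":"object","properties":{"commands":{"type":"array","items":{"type":"array","items":{"type":"array","items":{"type":"number"}}}},"newtons":{"type":"number"}},"required":["commands"]}

```bash
mkdir -p pics
python3 - <<'E'
from rig import *
import cv2
for n in("scene","side"):
    cv2.imwrite(f"pics/{n}0.png",snapshot(n)); c=camera_info(n); print(n,c["K"],c["cam_to_world"].round(3) if hasattr(c["cam_to_world"],'round') else c["cam_to_world"])
s=state();print(s["clock"],s["ee_pos"],s["eef_rot"],s["opening"])
E
```

```text
scene [[445.45886812   0.         250.94766164]
 [  0.         445.45886812 192.06378317]
 [  0.           0.           1.        ]] [[ 0.676  0.497 -0.545  1.24 ]
 [ 0.737 -0.474  0.482 -0.596]
 [-0.018 -0.727 -0.686  0.866]
 [ 0.     0.     0.     1.   ]]
side [[353.05539052   0.         257.52365209]
 [  0.         353.05539052 189.22334348]
 [  0.           0.           1.        ]] [[ 0.999 -0.033  0.032  0.535]
 [-0.044 -0.525  0.85  -1.001]
 [-0.011 -0.851 -0.526  0.677]
 [ 0.     0.     0.     1.   ]]
0.1 [ 0.21547349 -0.50556684  0.23050528] [[-9.19980861e-01 -3.91962612e-01 -7.25274510e-04]
 [-3.91963276e-01  9.19979617e-01  1.51482250e-03]
 [ 7.34839835e-05  1.67788868e-03 -9.99998590e-01]] 0.08536308099911634
```

View pics/scene0.png

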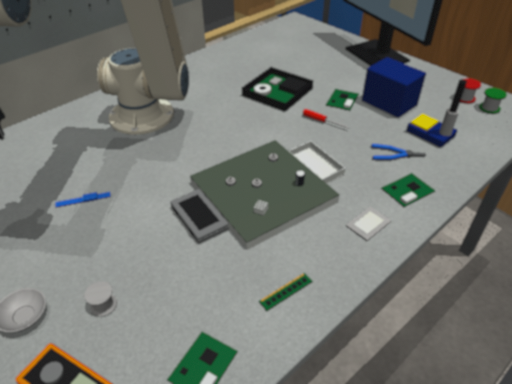

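View pics/side0.png

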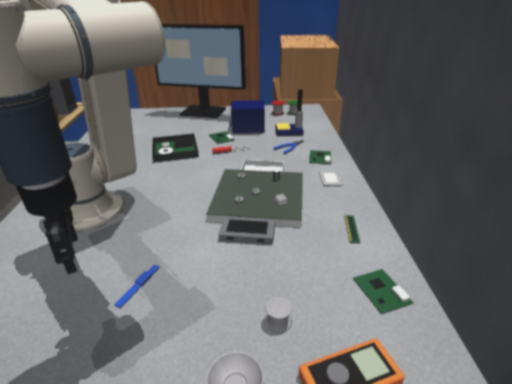

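The tray (bright floor) is on the left (+y) side at scene (318,160), and the case is on the right at (200,212). The nuts are near scene (273,157), (231,181) and (257,183), the capacitor near (300,178), and the heat sink near (261,207). Next I'll segment the scene image.

```bash
cat > h.py <<'E'
import numpy as np, cv2
from rig import *
def ray(n,uv,z,info=None):
    c=info or camera_info(n);K=np.array(c["K"]);T=np.array(c["cam_to_world"])
    x=(np.array(uv,float).reshape(-1,2)-K[:2,2])/[K[0,0],K[1,1]]
    if n=="wrist":
        r=np.hypot(*x.T)[:,None]+1e-12; d=np.c_[x/r*np.sin(r),np.cos(r)]
    else: d=np.c_[x,np.ones(len(x))]
    d=d@T[:3,:3].T; s=(z-T[2,3])/d[:,2]
    return T[:3,3]+d*s[:,None]
E
python3 - <<'E'
from h import *
im=cv2.imread("pics/scene0.png")
b,g,r=[im[...,i].astype(int) for i in range(3)]
print(im[195,235],im[190,275],im[157,273],im[165,320])
m=((g-b>4)&(g-r>2)&(g<130)).astype(np.uint8)*255
m[:130]=0;m[250:]=0;m[:,:180]=0;m[:,350:]=0
m=cv2.morphologyEx(m,cv2.MORPH_CLOSE,np.ones((3,3)))
cs=cv2.findContours(m,0,2)[0];c=max(cs,key=cv2.contourArea)
q=cv2.approxPolyDP(c,6,True).reshape(-1,2);print(q,ray("scene",q,.03).round(4))
rect=cv2.minAreaRect((ray("scene",c.reshape(-1,2),.03)[:,:2]*1000).astype(np.float32));print(rect)
o=cv2.resize(im[135:250,165:350],None,fx=4,fy=4,interpolation=cv2.INTER_CUBIC);cv2.imwrite("pics/c1.png",o)
E
```

```text
[76 90 79] [76 89 78] [115 117 118] [211 214 213]
[[275 140]
 [190 176]
 [248 246]
 [338 195]] [[ 0.4547  0.2054  0.03  ]
 [ 0.4079 -0.0893  0.03  ]
 [ 0.7126 -0.1424  0.03  ]
 [ 0.748   0.1539  0.03  ]]
((585.614990234375, 36.48768615722656), (313.0044250488281, 319.6011657714844), 80.8941879272461)
```

View pics/c1.png

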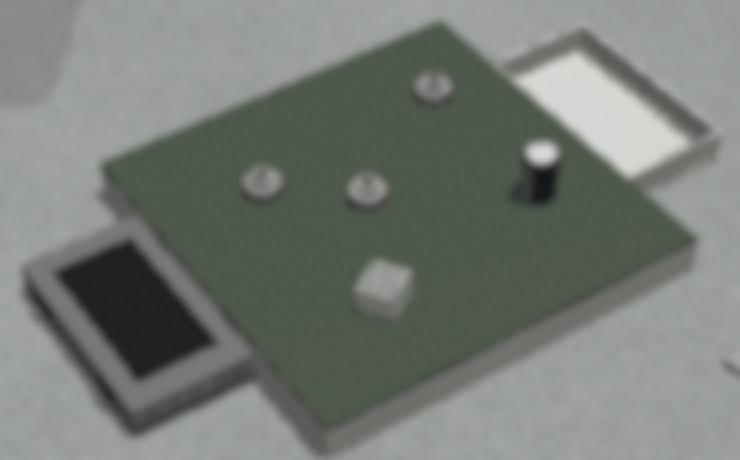

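The crop (4x, offset 165,135) shows nuts at (433,87), (263,182) and (367,189), the capacitor top at (541,152), and the heat sink top at (388,278). The tray rim corners are at (505,67), (583,33), (717,133) and (637,180).

```bash
cat > m.py <<'E'
from h import *
f=lambda p,z:ray("scene",np.array(p)/4+[165-.375,135-.375],z)[:,:2]
B=f([(440,22),(103,168),(328,430),(695,240)],.03);print(B.round(4))
bc=B.mean(0)
v=(B[0]-B[1])+(B[3]-B[2]);yaw=np.arctan2(-v[0],v[1]);
print("board",bc,np.degrees(yaw),[np.linalg.norm(B[i]-B[i-1]).round(4) for i in range(4)])
R=np.array([[np.cos(yaw),-np.sin(yaw)],[np.sin(yaw),np.cos(yaw)]])
for n,p,z in[("n1",[(433,87)],.039),("n2",[(263,182)],.039),("n3",[(367,189)],.039),("cap",[(541,152)],.068),("hs",[(388,276)],.05),("tray",[(505,67),(583,33),(717,133),(637,180)],.027)]:
    P=f(p,z);print(n,P.round(4).tolist(),"in board",((P-bc)@R).round(4).tolist())
E
python3 m.py
```

```text
[[ 0.4543  0.2041]
 [ 0.4109 -0.0902]
 [ 0.7013 -0.1366]
 [ 0.7477  0.1558]]
board [0.57854362 0.03329837] -8.712349626812028 [np.float64(0.2973), np.float64(0.2975), np.float64(0.2941), np.float64(0.2961)]
n1 [[0.5159, 0.1357]] in board [[-0.0775, 0.0917]]
n2 [[0.509, -0.0236]] in board [[-0.0601, -0.0668]]
n3 [[0.5644, 0.0238]] in board [[-0.0126, -0.0115]]
cap [[0.6425, 0.1136]] in board [[0.051, 0.0891]]
hs [[0.6444, -0.032]] in board [[0.075, -0.0546]]
tray [[0.5259, 0.2026], [0.5382, 0.2767], [0.6852, 0.2573], [0.6788, 0.1767]] in board [[-0.0777, 0.1593], [-0.0767, 0.2344], [0.0715, 0.2375], [0.0774, 0.1569]]
```

drive_tool([
  [[0.72, 1.7, 2.48, 0, 0.045], [0.72, 1.7, 2.48, 0, 0.045], [0.72, 1.7, 2.48, 0, 0.045], [0.72, 1.7, 2.48, 0, 0.045], [0.72, 1.7, 2.48, 0, 0.045], [0.72, 1.7, 2.48, 0, 0.045], [0.72, 1.7, 2.48, 0, 0.045], [0.72, 1.7, 2.48, 0, 0.045], [0.72, 1.7, 2.48, 0, 0.045], [0.72, 1.7, 2.48, 0, 0.045]],
])

```text
clock: 0.93
ee_pos: [0.3859, -0.2565, 0.231]
eef_rot: [[-0.656, -0.755, -0.001], [-0.755, 0.656, 0.0], [0.0, 0.001, -1.0]]
force: [1.1, -0.1, 0.0]
opening: 0.012
finger_force: 0.0
```

drive_tool([
  [[0.72, 1.7, 2.48, 0, 0.045], [0.72, 1.7, 2.48, 0, 0.045], [0.72, 1.7, 2.48, 0, 0.045], [0.72, 1.7, 2.48, 0, 0.045], [0.72, 1.7, 2.48, 0, 0.045], [0.72, 1.7, 2.48, 0, 0.045], [0.72, 1.7, 2.48, 0, 0.045], [0.72, 1.7, 2.48, 0, 0.045], [0.72, 1.7, 2.48, 0, 0.045], [0.72, 1.7, 2.48, 0, 0.045]],
])

```text
clock: 1.77
ee_pos: [0.556, -0.0085, 0.2308]
eef_rot: [[-0.262, -0.965, -0.001], [-0.965, 0.262, 0.0], [0.0, 0.001, -1.0]]
force: [1.2, -0.9, -0.6]
opening: 0.0119
finger_force: 0.0
```

Run:
```python
from h import *
import pickle
c=camera_info("wrist");im=snapshot("wrist");cv2.imwrite("pics/w1.png",im);pickle.dump(c,open("w1.pkl","wb"))
s=state();print(s["clock"],s["ee_pos"],s["eef_rot"].round(3),s["opening"],s["force"]);print(c["K"],np.array(c["cam_to_world"]).round(3))
cv2.imwrite("pics/w1b.png",cv2.resize(im,(800,600),interpolation=cv2.INTER_CUBIC))
```

```text
1.8167 [ 0.55832096 -0.00498185  0.22970867] [[-0.258 -0.966 -0.001]
 [-0.966  0.258  0.001]
 [-0.001  0.001 -1.   ]] 0.011839047071567639 [3.20961548 4.00251151 0.23120108]
[[297.31863964   0.         258.72518929]
 [  0.         297.31863964 193.93307273]
 [  0.           0.           1.        ]] [[-0.965  0.254  0.067  0.539]
 [ 0.263  0.932  0.249 -0.071]
 [ 0.     0.258 -0.966  0.375]
 [ 0.     0.     0.     1.   ]]
```

View pics/w1b.png

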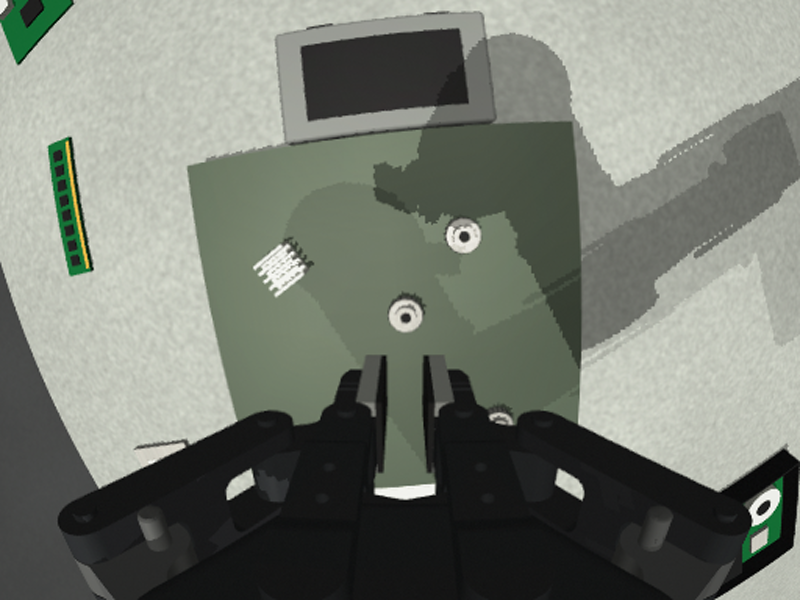

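The wrist view (scaled to 800x600) shows nut3's hole at (405,317), nut2's at (463,237), and nut1 partly hidden at (500,418). The heat sink is at (281,268), and the finger tips are at about (372,357) and (432,357).

Run:
```python
from h import *
import pickle
c=pickle.load(open("w1.pkl","rb"))
f=lambda p,z:ray("wrist",(np.array(p)+.5)/1.5625-.5,z,c).round(4)[:,:2].tolist()
print("n3,n2",f([(405,317),(463,237)],.046),"n1",f([(500,418)],.046),"hs",f([(279,270)],.05))
print("corners",f([(572,122),(188,166)],.03))
s=state();print(s["ee_pos"])
```

```text
n3,n2 [[0.5648, 0.0244], [0.5093, -0.0221]] n1 [[0.5128, 0.1279]] hs [[0.6437, -0.0351]]
corners [[0.403, -0.0861], [0.6986, -0.1344]]
[ 0.55832096 -0.00498185  0.22970867]
```

drive_tool([
  [[0.72, 0, 0, -2.5, 0], [0.72, 0, 0, -2.5, 0], [0.72, 0, 0, -2.5, 0], [0.72, 0, 0, -2.5, 0], [0.72, 0, 0, -2.5, 0], [0.72, 0, 0, -2.5, 0], [0.72, 0, 0, -2.0, 0], [0.72, 0, 0, -1.5, 0], [0.72, 0, 0, -0.9, 0], [0.72, 0, 0, 0, 0]],
])

```text
clock: 2.65
ee_pos: [0.5539, -0.0103, 0.035]
eef_rot: [[-0.265, -0.964, -0.005], [-0.964, 0.265, -0.001], [0.002, 0.004, -1.0]]
force: [0.1, 0.6, 0.2]
opening: 0.0121
finger_force: 0.0
```

drive_tool([
  [[0.72, 0.13, 0.48, -0.2, 0], [0.72, 0.2, 0.77, 0, 0], [0.72, 0.31, 1.16, 0, 0], [0.72, 0.31, 1.16, 0, 0], [0.72, 0.31, 1.16, 0, 0], [0.72, 0.31, 1.16, 0, 0], [0.72, 0.31, 1.16, 0, 0], [0.72, 0.31, 1.16, 0, 0], [0.72, 0.31, 1.16, 0, 0], [0.72, 0.2, 0.77, 0, 0]],
])

```text
clock: 3.48
ee_pos: [0.5831, 0.0931, 0.0352]
eef_rot: [[-0.264, -0.965, 0.0], [-0.965, 0.264, 0.0], [-0.0, -0.0, -1.0]]
force: [0.2, 0.0, -0.3]
opening: 0.0119
finger_force: 0.2
```

Run:
```python
from h import *
im=snapshot("wrist");s=state();print(s["clock"],s["ee_pos"],s["force"])
im2=snapshot("scene")
cv2.imwrite("pics/p1.png",np.hstack([cv2.resize(im,(400,300)),cv2.resize(im2[120:255,170:350],(400,300),interpolation=cv2.INTER_CUBIC)]))
```

```text
3.5333 [0.58334152 0.09386953 0.03518175] [0.28491242 1.04070493 0.9600737 ]
```

View pics/p1.png

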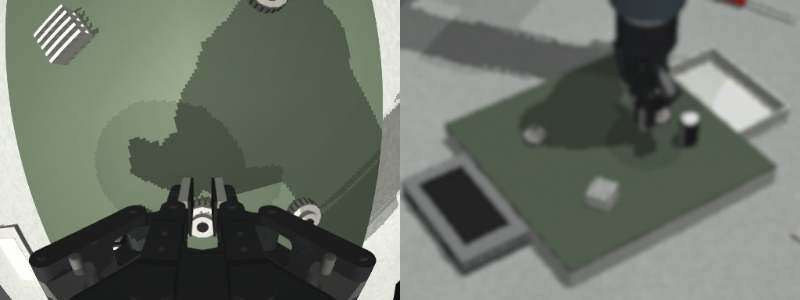

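The left (wrist) half shows the nut cradled between the fingers at (203,225), with nut1 clear at (305,212). In the scene half the capacitor at (689,128) is undisturbed. I'll push nut3 over the edge.

drive_tool([
  [[0.72, 0.27, 1.01, 0, 0], [0.72, 0.27, 1.01, 0, 0], [0.72, 0.27, 1.01, 0, 0], [0.72, 0.27, 1.01, 0, 0], [0.72, 0.27, 1.01, 0, 0], [0.72, 0.27, 1.01, 0, 0], [0.72, 0.27, 1.01, 0, 0], [0.72, 0.27, 1.01, 0, 0], [0.72, 0.27, 1.01, 0, 0], [0.72, 0, 0, 0, 0]],
])

```text
clock: 4.42
ee_pos: [0.6075, 0.1844, 0.0352]
eef_rot: [[-0.263, -0.965, 0.001], [-0.965, 0.263, 0.0], [-0.001, -0.001, -1.0]]
force: [-0.1, -0.0, 0.3]
opening: 0.0118
finger_force: 0.0
```

Run:
```python
from h import *
im=snapshot("wrist");s=state();print(s["clock"],s["ee_pos"],s["force"])
im2=snapshot("scene")
cv2.imwrite("pics/p2.png",np.hstack([cv2.resize(im,(400,300)),cv2.resize(im2[120:255,170:350],(400,300),interpolation=cv2.INTER_CUBIC)]))
```

```text
4.4667 [0.60713052 0.18352823 0.03511684] [-0.11992015 -0.11132431  0.01287694]
```

View pics/p2.png

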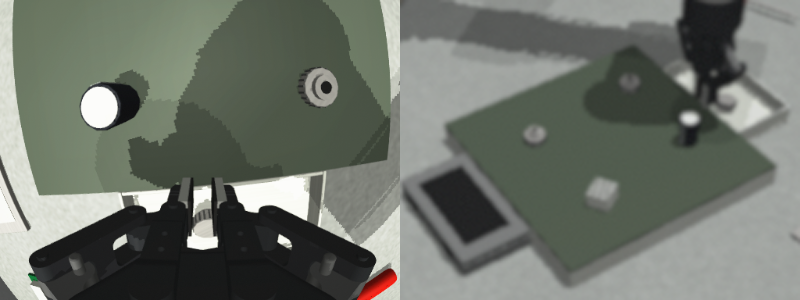

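Nut3 lies in the tray (scene half (727,102)). Nut1's hole is at wrist (326,87), and the capacitor is unmoved.

Run:
```python
from h import *
print(ray("wrist",[(326.5*1.28-.5,87.5*1.28-.5)],.046))
print("edge",ray("wrist",[(40*1.28,194*1.28),(388*1.28,158*1.28)],.03), "trayleft inner/outer",ray("wrist",[(318*1.28,183*1.28)],.027))
```

```text
[[0.51417303 0.13534086 0.046     ]]
edge [[0.74522747 0.15875373 0.03      ]
 [0.44770104 0.20702874 0.03      ]] trayleft inner/outer [[0.52101282 0.20796438 0.027     ]]
```

drive_tool([
  [[0.72, 0, 0, 2, 0], [0.72, 0, 0, 2, 0], [0.72, 0, 0, 2, 0], [0.72, -1.0, -1.0, 1, 0], [0.72, -2.0, -2.0, 0, 0], [0.72, -2.0, -2.0, 0, 0], [0.72, -2.0, -2.0, 0, 0], [0.72, -2.0, -2.0, 0, 0], [0.72, 0, 0, 0, 0], [0.72, 0, 0, 0, 0]],
])

```text
clock: 5.35
ee_pos: [0.5162, 0.0911, 0.1059]
eef_rot: [[-0.266, -0.964, 0.001], [-0.964, 0.266, 0.0], [-0.0, -0.001, -1.0]]
force: [0.6, 0.1, -0.0]
opening: 0.0115
finger_force: 0.0
```

drive_tool([
  [[0.72, -0.9, 0.6, 0, -0.11], [0.72, -0.9, 0.6, 0, -0.105], [0.72, 0, 0, -1, 0], [0.72, 0, 0, -1.5, 0], [0.72, 0, 0, -1.5, 0], [0.72, 0, 0, -1.5, 0], [0.72, 0, 0, -1, 0], [0.72, 0, 0, -0.6, 0], [0.72, 0, 0, 0, 0], [0.72, 0, 0, 0, 0]],
])

```text
clock: 6.18
ee_pos: [0.4993, 0.1044, 0.0343]
eef_rot: [[-0.464, -0.886, -0.0], [-0.886, 0.464, -0.0], [0.0, -0.0, -1.0]]
force: [-0.2, 0.3, -0.4]
opening: 0.012
finger_force: 0.0
```

drive_tool([
  [[0.72, 0.3, 0.55, 0, 0], [0.72, 0.49, 0.93, 0, 0], [0.72, 0.49, 0.93, 0, 0], [0.72, 0.49, 0.93, 0, 0], [0.72, 0.49, 0.93, 0, 0], [0.72, 0.49, 0.93, 0, 0], [0.72, 0.49, 0.93, 0, 0], [0.72, 0.49, 0.93, 0, 0], [0.72, 0.49, 0.93, 0, 0], [0.72, 0.49, 0.93, 0, 0]],
])

```text
clock: 7.02
ee_pos: [0.5465, 0.1946, 0.0342]
eef_rot: [[-0.464, -0.886, 0.0], [-0.886, 0.464, 0.0], [-0.0, 0.0, -1.0]]
force: [0.3, -0.3, 0.1]
opening: 0.0119
finger_force: 0.0
```

Run:
```python
from h import *
im=snapshot("wrist");s=state();print(s["clock"],s["ee_pos"],s["force"])
im2=snapshot("scene")
cv2.imwrite("pics/p3.png",np.hstack([cv2.resize(im,(400,300)),cv2.resize(im2[120:255,170:350],(400,300),interpolation=cv2.INTER_CUBIC)]))
```

```text
7.0667 [0.54758041 0.19603182 0.03427111] [2.54104797 1.41668241 0.18847463]
```

View pics/p3.png

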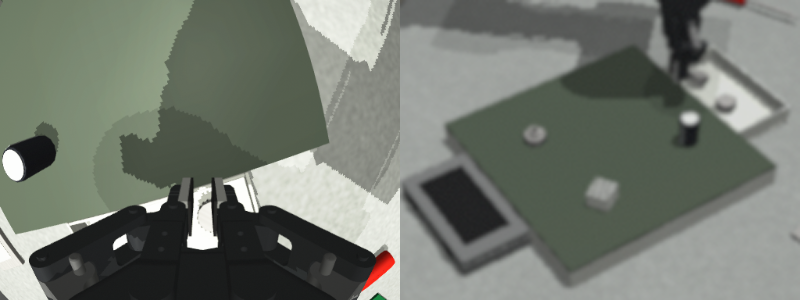

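Nut1 is in the tray (scene half (695,78)) and nut3 is beside it at (727,102). On to nut2.

drive_tool([
  [[0.72, 0, 0, 2, 0], [0.72, 0, 0, 2, 0], [0.72, 0, -0.5, 2, 0], [0.72, -0.8, -4.0, 0, 0.083], [0.72, -0.8, -4.0, 0, 0.083], [0.72, -0.8, -4.0, 0, 0], [0.72, -0.8, -4.0, 0, 0], [0.72, -0.9, -4.0, 0, 0], [0.72, -0.9, -4.0, 0, 0], [0.72, 0, -0.8, 0, 0]],
])

```text
clock: 7.95
ee_pos: [0.4936, -0.0638, 0.0943]
eef_rot: [[-0.315, -0.949, -0.001], [-0.949, 0.315, -0.0], [0.001, 0.001, -1.0]]
force: [0.4, 0.0, 0.2]
opening: 0.0119
finger_force: 0.0
```

drive_tool([
  [[0.72, 0, 0, 0, 0], [0.72, 0, 0, 0, 0], [0.72, 0, 0, -1, 0], [0.72, 0, 0, -1.5, 0], [0.72, 0, 0, -1.5, 0], [0.72, 0, 0, -1.2, 0], [0.72, 0, 0, -0.8, 0], [0.72, 0, 0, 0, 0], [0.72, 0, 0, 0, 0], [0.72, 0, 0, 0, 0]],
])

```text
clock: 8.78
ee_pos: [0.4968, -0.059, 0.035]
eef_rot: [[-0.311, -0.95, 0.001], [-0.95, 0.311, -0.0], [-0.0, -0.001, -1.0]]
force: [-0.0, 0.5, 0.6]
opening: 0.0122
finger_force: 0.0
```

drive_tool([
  [[0.72, 0.19, 0.57, 0, 0], [0.72, 0.25, 0.76, 0, 0], [0.72, 0.37, 1.14, 0, 0], [0.72, 0.37, 1.14, 0, 0], [0.72, 0.37, 1.14, 0, 0], [0.72, 0.37, 1.14, 0, 0], [0.72, 0.37, 1.14, 0, 0], [0.72, 0.37, 1.14, 0, 0], [0.72, 0.37, 1.14, 0, 0], [0.72, 0.37, 1.14, 0, 0]],
])

```text
clock: 9.62
ee_pos: [0.5303, 0.0463, 0.0342]
eef_rot: [[-0.312, -0.95, -0.0], [-0.95, 0.312, -0.0], [0.0, 0.0, -1.0]]
force: [0.1, -0.2, 0.6]
opening: 0.0119
finger_force: 0.3
```

drive_tool([
  [[0.72, 0.37, 1.14, 0, 0], [0.72, 0.37, 1.14, 0, 0], [0.72, 0.37, 1.14, 0, 0], [0.72, 0.37, 1.14, 0, 0], [0.72, 0.37, 1.14, 0, 0], [0.72, 0.37, 1.14, 0, 0], [0.72, 0.31, 0.95, 0, 0], [0.72, 0.31, 0.95, 0, 0], [0.72, 0, 0, 0, 0], [0.72, 0, 0, 0, 0]],
])

```text
clock: 10.45
ee_pos: [0.5585, 0.133, 0.0341]
eef_rot: [[-0.311, -0.95, -0.0], [-0.95, 0.311, 0.0], [-0.0, 0.0, -1.0]]
force: [-0.1, 0.2, -0.0]
opening: 0.0117
finger_force: 0.0
```

Run:
```python
from h import *
im=snapshot("wrist");s=state();print(s["clock"],s["ee_pos"],s["force"])
im2=snapshot("scene")
cv2.imwrite("pics/p4.png",np.hstack([cv2.resize(im,(400,300)),cv2.resize(im2[120:255,170:350],(400,300),interpolation=cv2.INTER_CUBIC)]))
```

```text
10.5 [0.55827386 0.13246512 0.03411476] [-0.21662542 -1.18900266  0.42351978]
```

View pics/p4.png

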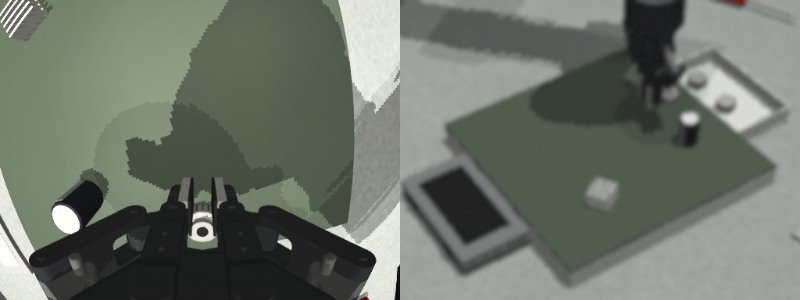

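The nut is still cradled at wrist (203,230), near the edge, with the other two lying apart in the tray. About 58 mm remain.

drive_tool([
  [[0.72, 0.2, 0.6, 0, 0], [0.72, 0.31, 0.95, 0, 0], [0.72, 0.31, 0.95, 0, 0], [0.72, 0.31, 0.95, 0, 0], [0.72, 0.31, 0.95, 0, 0], [0.72, 0.31, 0.95, 0, 0], [0.72, 0.2, 0.6, 0, 0], [0.72, 0, 0, 0, 0], [0.72, 0, 0, 0, 0], [0.72, 0, 0, 0, 0]],
])

```text
clock: 11.38
ee_pos: [0.5777, 0.1917, 0.0342]
eef_rot: [[-0.312, -0.95, -0.0], [-0.95, 0.312, -0.0], [0.0, 0.0, -1.0]]
force: [-0.1, 0.6, -0.3]
opening: 0.0125
finger_force: 0.0
```

drive_tool([
  [[0.72, 0, 0, 2, 0], [0.72, 0, 0, 2, 0], [0.72, 0, 0, 2, 0], [0.72, -1, -3, 1, 0], [0.72, -1, -3, 1, 0], [0.72, -1, -3, 1, 0], [0.72, -1, -3, 1, 0], [0.72, -1, -3, 0, 0], [0.72, 0, 0, 0, 0], [0.72, 0, 0, 0, 0]],
])

```text
clock: 12.22
ee_pos: [0.5273, 0.0403, 0.1349]
eef_rot: [[-0.314, -0.949, 0.001], [-0.949, 0.314, 0.0], [-0.001, -0.001, -1.0]]
force: [-0.3, 0.6, -0.7]
opening: 0.012
finger_force: 0.0
```

Run:
```python
from h import *
s=state();print(s["clock"],s["ee_pos"],s["force"])
im2=snapshot("scene");im=snapshot("side")
cv2.imwrite("pics/p5.png",np.hstack([cv2.resize(im[150:250,200:320],(360,300),interpolation=cv2.INTER_CUBIC),cv2.resize(im2[135:215,270:350],(400,300),interpolation=cv2.INTER_CUBIC)]))
```

```text
12.2167 [0.52731375 0.04025452 0.13485579] [-0.30718387  0.61118898 -0.73070041]
```

View pics/p5.png

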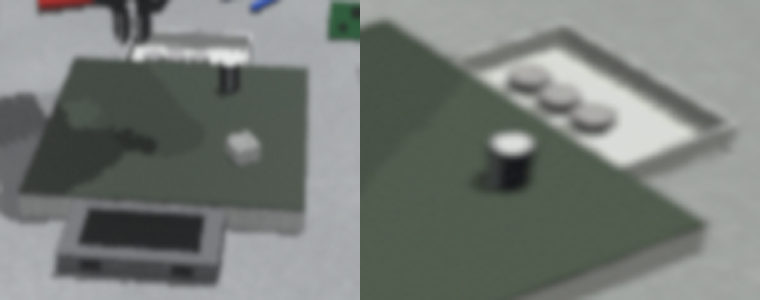

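Run:
```python
from h import *
p=np.array([(528,80),(559,98),(592,118)],float);p[:,0]-=360
uv=p/[5,3.75]+[270-.4,135-.4]
for z in(.012,.019):
    P=ray("scene",uv,z)[:,:2];print(z,P.round(4).tolist(),np.linalg.norm(np.diff(P,axis=0),axis=1).round(4))
c,s=np.cos(np.radians(-9)),np.sin(np.radians(-9));R=np.array([[c,-s],[s,c]])
print(((P-[.577,.0335])@R).round(4)-[0,.197])
```

```text
0.012 [[0.5545, 0.2277], [0.583, 0.2241], [0.6132, 0.2197]] [0.0287 0.0305]
0.019 [[0.5601, 0.2209], [0.5884, 0.2174], [0.6183, 0.213]] [0.0285 0.0303]
[[-0.046  -0.0145]
 [-0.0175 -0.0136]
 [ 0.0128 -0.0133]]
```

The nuts sit 29–30 mm apart, more than their 26 mm diameter, so they lie flat in the tray, separate and well inside its outline. The bystanders look unmoved, so I'm handing in.

```bash
python3 -c "
from rig import *
print(sign_off())"
```

```text
the job is handed in; nothing more can be done
None
```

All three nuts were swept into the tray and lie flat and apart there, none of the bystanders looked moved, and the job was handed in at about 12 s; no verdict was returned.

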